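# Charge, shut and start the solder remelter

### The job

Make the bench remelter ready to run: put solder bars from the bench into its sprung weighing pan until the dial needle rests in the green band (35 mm of pan travel), taking bars out again if it goes past. Then break the locked lid stay by pressing its red knuckle down, lower the lid gently until it is fully shut, turn the red isolator clockwise to its stop, and last turn the black selector clockwise to its stop, which only the set isolator leaves free. Do not disturb the flux jar, the tin and the hammer.

Things in the scene. Friction and masses are not known exactly. Their poses are not given: they have to be found in the camera images.
- unit: Bench-top remelter. Origin on the table under the centre of its chamber; x points away from the robot at yaw 0, z up. Offsets here and below are in its frame, in mm. Chamber: green, open-topped, outside 200 (x) by 290 (y) centred on the origin, walls 15 thick, rim 115 above the table, inside 170 by 260. Grey control deck, flat, at the same height 115: x -100 to 100, y -145 to -295
- dial (a point): Centre of the white dial, 64 across, lying flat on the deck at x 64, y -215. Its black needle turns clockwise (seen from above) 50 rad per metre of pan travel and points along the unit's +x at the target; the green band reaches 0.15 rad to each side of that
- pan (a joint): Travel of the sprung pan downwards in m: 0 empty, 0.05 at its stop. 10 mm for 0.4 kg (392 N/m), damped, settles in about 1 s. Target, shown by the green band: 0.035, give or take 0.003
- pan_top (a point): Centre of the pan's upper face (flat aluminium plate 166 by 256 that fills the chamber). 22 mm below the rim when empty, 57 mm at target. Bars may lie anywhere in it, also on one another, below the rim
- lid (a joint): Lid angle in rad: 0 as found (standing open, 80 degrees up), 1.4 fully shut. Stiff hinge: the lid stays at any angle where it is left (about 0.8 N m to move). While the stay is locked the lid cannot be lowered. Faster than 1 rad/s in the last 0.35 rad counts as slamming
- lid_hinge (a point): Middle of the lid's hinge line, which runs along the unit's y at x 100, z 115 (the far rim); the lid swings from upright over and down towards the robot
- lid_push (a point): Point on the lid's outer face (the face that looks away from the robot when open and up when shut), on its centre line 180 mm from the hinge line. The lid is a flat green plate 205 long, 286 wide, 12 thick, with a black tab 90 wide that brings its length to 230
- knuckle (a joint): Bend of the stay's knuckle in rad: 0 locked (slightly past straight, against its stop); the knuckle is broken once it is over 0.35; about 2.85 with the lid shut. Pressing the knuckle down with about 8 to 20 N, 20 mm or more, breaks it and draws the lid a few degrees down; it folds the rest of the way by itself as the lid is lowered
- knuckle_pad (a point): Centre of the red round pad on the stay's knuckle: a cylinder 18 mm across and 36 long along the unit's y, outside the chamber's +y wall (y 160 to 196). The knuckle swings on a 82 mm lower link about a pin at unit x -30, z 103: pressed, it moves down and away from the robot (+x)
- isolator (a joint): Angle of the red isolator handle in rad, growing clockwise seen from above: 0 as found (off), 1.45 at its stop (on). It counts as set above 1.34. Its yellow locking plate blocks the selector's blue tongue until it is set
- isolator_grip (a point): On the isolator's upright axis at the height to grip, 34 mm above the deck. The handle is an upright red bar 56 long, 16 wide, reaching 48 above the deck; the point's x axis lies along the bar and turns with it. The hub and locking plate below reach 12 above the deck
- selector (a joint): Angle of the black selector handle in rad, growing clockwise seen from above: 0 as found, 1.2 at its stop (on; counts above 1.05). It is held fast while the isolator is not set (do not force it); setting the isolator may jog it by 0.02
- selector_grip (a point): The same point of the selector; its handle is black and of the same size, x axis along the bar
- remnant_c (a point): Centre of a dark block of old solder frozen fast to the pan at its +y end (unit y 80 to 120), 80 by 40 by 15 mm; it cannot be taken out. Its weight is unknown (0.1 to 0.6 kg), so the pan already stands 2 to 15 mm down at the start
- L1_c (a point): Centre (half-way up) of a large silver solder bar, 100 long (its x) by 30 wide by 15 high, 0.4 kg; lies flat on the bench. May be absent
- L2_c (a point): Centre (half-way up) of a large silver solder bar, 100 long (its x) by 30 wide by 15 high, 0.4 kg; lies flat on the bench. May be absent
- L3_c (a point): Centre (half-way up) of a large silver solder bar, 100 long (its x) by 30 wide by 15 high, 0.4 kg; lies flat on the bench. May be absent
- L4_c (a point): Centre (half-way up) of a large silver solder bar, 100 long (its x) by 30 wide by 15 high, 0.4 kg; lies flat on the bench. May be absent
- S1_c (a point): Centre (half-way up) of a small brass-coloured solder bar, 60 long (its x) by 25 wide by 15 high, 0.2 kg; lies flat on the bench. May be absent
- S2_c (a point): Centre (half-way up) of a small brass-coloured solder bar, 60 long (its x) by 25 wide by 15 high, 0.2 kg; lies flat on the bench. May be absent
- flux: Bystander: flux jar, 48 across, 90 high, on the bench between robot and remelter; origin under its base
- hammer: Bystander: hammer, 220 long along its x, lying beyond the remelter on the left; origin under its middle
- tin: Bystander: steel tin, 80 across, 60 high, beyond the remelter; origin under its base
There are look-alikes about, which are no part of the job. Leave any brown, purple or yellow look-alike of the part that bears L1_c alone.

How it is judged:
By the outcome, as a careful person would: the job done as asked, in the order asked, and still so for the second after the job is handed in, with the robot touching nothing.
Of L1, L2, L3, L4 only 3 to 4 are there at a start; the rules pass over those that are not, and their reading is None.
Of S1, S2 only 1 to 2 are there at a start; the rules pass over those that are not, and their reading is None.
At some moment in a run one of L1, L2, L3, L4, S1, S2 may be knocked a few centimetres aside while the robot is not near it.
It also fails if it takes over 210 s, if anything falls off the work surface, if the arm or the gripper's body presses on something with over 40 N, if the wrist force passes 120 N, or if a joint passes its speed limit or range.

### The arm

A 6-joint arm with a two-finger parallel gripper is mounted at the origin on the work surface. World frame = base frame: x ahead of the robot, y to its left, z up, the work surface at z = 0. Lengths are in m, angles in rad, forces in N, time in s.
With the tool pointing down it reaches from about 0.375 to 0.975 m from the base axis. Payload 3.8 kg.
Tool frame: the origin (TCP) lies at the very end of the fingers, on their centre line; the grasp point (between the pads) lies 19 mm behind it; z points along the fingers, y is the direction in which the jaws open and shut (so a half turn about z gives the same grasp; the last joint's range is limited). The gripper opens to 85 mm and grips with 20 to 120 N. Pads are 22 mm wide; open, the fingers measure 114 mm over their backs; the gripper's body (76 mm by 85 mm) begins 54 mm behind the grasp point. The pads swing forward as they close: fully open they stand 13 mm farther back than shut.
Start: joints at [-1.248, 0.264, 1.604, -0, 1.274, -0.037], TCP at [0.238, -0.632, 0.231] pointing down, gripper open.
Joint ranges: [-2.63, 2.63], [-0.94, 2.18], [0.31, 2.57], [-1.31, 4.45], [0, 2.66], [-2.55, 2.55]. Speed limits (rad/s): [2.57, 2.57, 3.14, 3.14, 3.14, 3.14].

### API

Orientations are given as a rotation vector (axis times angle).
In Python, from workcell import status, read_camera, camera_info, order gives the robot as it stands.
- The arm moves only by the tool move_arm, never from a script. Its argument "deltas" is a list of rows, each a list of 3 entries, a list of its own where there are three numbers: the turn, a rotation vector about the world's x, y, z as a fraction of full scale, then the shift along the world's x, y, z as a fraction of full scale, then the closure, from -1 (fully open) to 1 (shut), so that 0 is half open. A call has 1 to 20 rows; each row is the pose to reach, as a shift and turn from the pose commanded when the call began; what a row does not reach only later rows make up. Full scale, the value 1, is 0.1 m for a shift and pi/2 rad for a turn. A row lasts 1/8 s, in which the tool goes at most 62.5 mm and 10.7 degrees, less where a joint would pass 70% of its speed; a pose out of reach is approached as far as the arm can. A call with a number of a shift or a turn outside -1 to 1 is refused whole. A call with a gripper value outside its range is refused whole. The fingers move at their own pace and stop on an object; "grip_force" is the grip in N (left out, the last holds). Time passes only in rows, so rows that repeat a pose let the fingers close. It gives the time, the measured TCP pose, the force and the opening at its end, in the units of the state.
- status.read_state(): the state, without advancing time (a new reading comes with each control period).
- read_camera(name): name is "side" or "top"; returns (picture, depth): 400x640x3 uint8, red, green, blue; 400x640 float32, m along the optical axis (not along the pixel's ray), 0 where there is no reading.
- camera_info(name): a dict with "K" (3x3 intrinsics, pixels), "R" (3x3) and "t" (3): a world point X has camera coordinates R X + t. Camera axes: x right, y down, z forward; pixel columns grow to the right and rows downward; lengths in m; the calibration is good to about 2 mm. A picture is of the moment at which its call begins. camera_info takes no time and is no camera call.
- order.finish_job(): hands the job in, once; it reports no verdict.
The state is a dict: "time": time; "q": joint angles; "joint_vel": joint speeds; "joint_torque": joint torques, N m; "tool_pos": TCP position; "tcp_rot": TCP orientation; "wrist_force": force on the tool from outside, world axes, zero at the start; "torque": the same for the moment, N m; "width": opening from 0.0 (shut) to 1.0 (fully open).
Only numpy, scipy, OpenCV 4.12 (cv2) and the standard library are available. Lean on these libraries where they do the work, as an engineer would, in place of code of your own. Each camera call takes 0.05 s, during which the arm holds its last target. There are 200 camera calls.

## Working session

There is one attempt and no reset: what is moved stays moved. The work goes in short steps, Python scripts to look and compute and a tool call to move; the robot and the scene stay as the last step left them, time stands still between calls to the robot, and variables do not carry over. Pictures are saved under pics/ and viewed, about 12 in all and at most 16, crops included, and the job is handed in when it is done.

Besides the shell and the picture viewer there is one more tool, called as name(argument=value, ...) on one line, values as JSON. move_arm: Moves the arm, as the interface text tells. Its arguments: {"type":"object","properties":{"deltas":{"type":"array","items":{"type":"array"}},"grip_force":{"type":"number"}},"required":["deltas"]}

```bash
ls; mkdir -p pics; cat > h.py <<'E'
import numpy as np, cv2
from workcell import status, read_camera, camera_info, order
def cam(n): 
    i=camera_info(n); return np.array(i["K"]),np.array(i["R"]),np.array(i["t"]).ravel()
def ray(n,u,v,z):
    K,R,t=cam(n); d=R.T@np.linalg.solve(K,[u,v,1.]); c=-R.T@t
    return c+d*(z-c[2])/d[2]
def proj(n,X):
    K,R,t=cam(n); p=K@(R@np.array(X)+t); return p[:2]/p[2]
def pts(n,dep):
    K,R,t=cam(n); v,u=np.mgrid[:400,:640]; p=np.stack([u,v,np.ones_like(u)],-1)@np.linalg.inv(K).T*dep[...,None]
    return (p-t)@R
def save(f,im): cv2.imwrite("pics/"+f,im[...,::-1])
E
python3 - <<'E'
from h import *
for n in("top","side"):
    im,d=read_camera(n); save(n+"0.png",im); np.savez(n+"0.npz",im=im,d=d)
    K,R,t=cam(n); print(n,K.round(1).tolist(),R.round(3).tolist(),(-R.T@t).round(3))
print(status.read_state())
E
```

```text
pics
top [[364.9, 0.0, 324.7], [0.0, 364.9, 198.5], [0.0, 0.0, 1.0]] [[0.005, -1.0, 0.006], [-0.998, -0.005, -0.063], [0.063, -0.006, -0.998]] [0.407 0.036 1.372]
side [[380.1, 0.0, 321.4], [0.0, 380.1, 191.7], [0.0, 0.0, 1.0]] [[0.997, -0.079, -0.019], [-0.071, -0.731, -0.678], [0.04, 0.677, -0.735]] [ 0.445 -0.633  0.918]
{'time': 0.1, 'q': array([-1.24789676e+00,  2.64681744e-01,  1.60526611e+00, -1.64130888e-05,
        1.27373265e+00, -3.69158839e-02]), 'joint_vel': array([ 0.00012114, -0.00343837, -0.00200253,  0.00218631,  0.00040956,
       -0.00107353]), 'joint_torque': array([ 8.01491333e-04, -5.16707575e+01, -3.68590057e+01, -1.87656661e-05,
        6.28747992e-03,  3.55946760e-06]), 'tool_pos': array([ 0.23743404, -0.63113027,  0.23006841]), 'tcp_rot': array([-3.08885561e+00, -5.61790836e-01,  4.91429693e-04]), 'wrist_force': array([ 0.50398036, -0.4142445 , -0.23045609]), 'torque': array([ 0.05776291, -0.01037421, -0.03829054]), 'width': 1.0025416381417398}
```

View pics/top0.png

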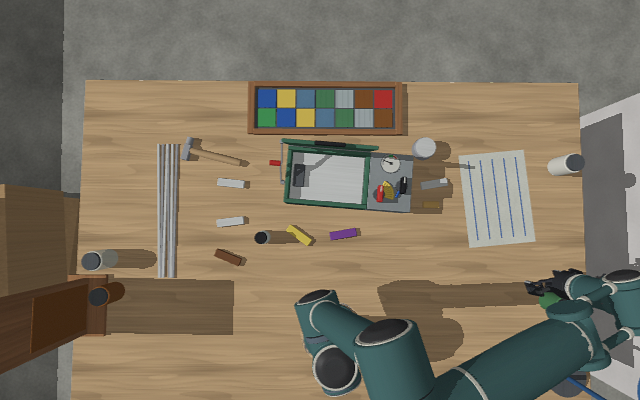

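View pics/side0.png

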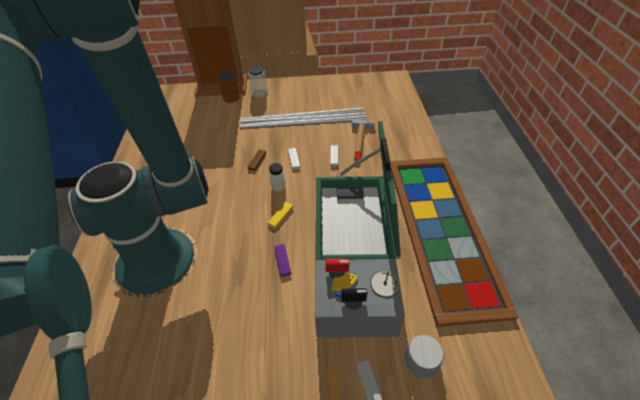

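```bash
python3 - <<'E'
from h import *
D=np.load("top0.npz"); im=D["im"]; d=D["d"]; P=pts("top",d)
save("c1.png",cv2.resize(im[130:250,200:460],None,fx=3,fy=3,interpolation=cv2.INTER_CUBIC))
hsv=cv2.cvtColor(im,cv2.COLOR_RGB2HSV)
def rects(mask,z,lo,hi,name):
    n,l,s,c=cv2.connectedComponentsWithStats(mask.astype(np.uint8))
    for i in range(1,n):
        if lo<s[i,4]<hi:
            v,u=np.nonzero(l==i); w=np.array([ray("top",a,b,z)[:2] for a,b in zip(u,v)],np.float32)
            r=cv2.minAreaRect(w*1000); print(name,c[i].round(),s[i,4],np.round(r[0]),np.round(r[1]),round(r[2],1),"depth z",np.median(P[v,u,2]).round(3), "rgb",np.median(im[v,u],0))
reg=np.zeros((400,640),bool); reg[140:275,200:460]=1
zz=P[...,2]
bl=reg&(zz>0.007)&(zz<0.03)
rects(bl,0.015,60,1500,"low")
sat=hsv[...,1]
g=reg&(hsv[...,0]>60)&(hsv[...,0]<95)&(sat>90)&(zz>0.1)&(zz<.125)
rects(g,0.115,60,9000,"rim")
rects(reg&(zz>.105)&(zz<.125),.115,500,9000,"115")
rects(reg&((hsv[...,0]<6)|(hsv[...,0]>174))&(sat>150),.16,10,500,"red")
for z0,z1 in((.13,.2),(.05,.1)):
  rects(reg&(zz>z0)&(zz<z1),(z0+z1)/2,15,9000,"z%.2f"%z0)
E
```

```text
low [220. 158.] 279 [644. 422.] [158.  26.] 76.2 depth z 0.022 rgb [154. 130.  97.]
low [230. 183.] 215 [550. 381.] [100.  30.] 84.3 depth z 0.014 rgb [176. 178. 177.]
low [433. 183.] 215 [ 551. -379.] [ 30. 101.] 9.8 depth z 0.014 rgb [116. 118. 117.]
low [430. 204.] 108 [ 474. -367.] [22. 56.] 0.3 depth z 0.015 rgb [116.  94.  54.]
low [230. 221.] 221 [406. 380.] [ 30. 100.] 7.4 depth z 0.014 rgb [177. 180. 178.]
low [298. 235.] 221 [357. 126.] [99. 32.] 53.6 depth z 0.014 rgb [192. 173.  79.]
low [343. 234.] 221 [362. -38.] [ 31. 100.] 8.8 depth z 0.014 rgb [108.  62. 135.]
low [227. 257.] 230 [275. 386.] [100.  31.] 67.9 depth z 0.014 rgb [102.  69.  46.]
rim [329. 178.] 1023 [560.  21.] [285. 196.] 85.6 depth z 0.114 rgb [57. 95. 77.]Traceback (most recent call last):
  File "<stdin>", line 18, in <module>
  File "<stdin>", line 9, in rects
  File "h.py", line 6, in ray
    K,R,t=cam(n); d=R.T@np.linalg.solve(K,[u,v,1.]); c=-R.T@t
          ~~~^^^
  File "h.py", line 4, in cam
    i=camera_info(n); return np.array(i["K"]),np.array(i["R"]),np.array(i["t"]).ravel()
ValueError: time passes only in moves, steps and waits
```

View pics/c1.png

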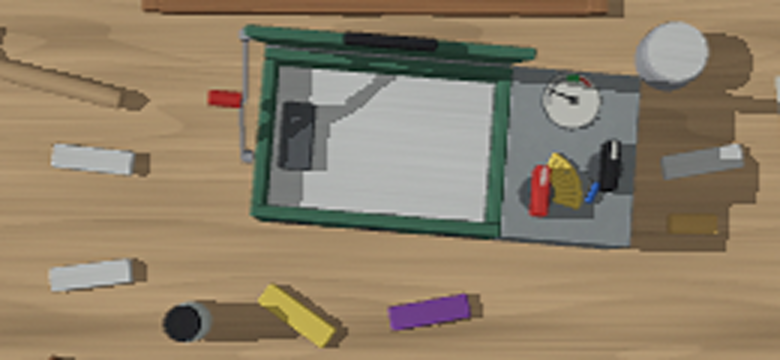

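```bash
sed -i 's/^def cam(n): *$/from functools import lru_cache\n@lru_cache\ndef cam(n):/' h.py; python3 - <<'E'
from h import *
f=lambda a,b:((a+.5)/3-.5+200,(b+.5)/3-.5+130)
for nm,p,z in(("frontL",(253,215),.115),("frontR",(630,245),.115),("backR",(638,75),.115),("dial",(572,100),.115),("iso",(540,190),.163),("sel",(610,165),.163),("pad",(225,99),.17),("flux",(185,322),.09),("lidtopL",(247,30),.33),("lidtopR",(535,52),.33)):
    print(nm,ray("top",*f(*p),z).round(4))
D=np.load("top0.npz");im=D["im"];d=D["d"];P=pts("top",d)
h=cv2.cvtColor(im,cv2.COLOR_RGB2HSV)
m=((h[...,0]<6)|(h[...,0]>174))&(h[...,1]>150); m[:,:265]=0;m[:,290:]=0;m[:140]=0;m[210:]=0
print("pad pts",P[m].round(3))
# rim line front edge fit
g=(P[...,2]>.108)&(P[...,2]<.122); g[:,:280]=0;g[:,415:]=0;g[:140]=0;g[215:]=0
u=np.array([c for c in range(286,409) if g[:,c].any()]); v=np.array([np.nonzero(g[:,c])[0].max() for c in u])+.5
w=np.array([ray("top",a,b,.115)[:2] for a,b in zip(u,v)]); k=np.polyfit(w[:,1],w[:,0],1); r=w[:,0]-np.polyval(k,w[:,1]); ok=abs(r)<.004; k=np.polyfit(w[ok,1],w[ok,0],1)
print("front line x=a*y+b",k,"yaw",-np.arctan(k[0]))
D=np.load("side0.npz");im=D["im"]
save("c2.png",cv2.resize(im[90:320,300:420],None,fx=2.6,fy=2.6,interpolation=cv2.INTER_CUBIC))
E
```

```text
frontL [0.4754 0.169  0.115 ]
frontR [ 0.443  -0.2645  0.115 ]
backR [ 0.6404 -0.2758  0.115 ]
dial [ 0.6107 -0.1989  0.115 ]
iso [ 0.5021 -0.1538  0.163 ]
sel [ 0.5303 -0.2317  0.163 ]
pad [0.6007 0.1956 0.17  ]
flux [0.3516 0.2494 0.09  ]
lidtopL [0.642  0.1541 0.33  ]
lidtopR [ 0.6222 -0.1234  0.33  ]
pad pts [[0.61  0.212 0.167]
 [0.61  0.208 0.168]
 [0.61  0.205 0.169]
 [0.61  0.202 0.165]
 [0.61  0.199 0.165]
 [0.61  0.195 0.17 ]
 [0.606 0.211 0.172]
 [0.607 0.208 0.168]
 [0.607 0.205 0.168]
 [0.607 0.202 0.167]
 [0.606 0.198 0.171]
 [0.607 0.195 0.168]
 [0.607 0.192 0.168]
 [0.607 0.188 0.169]
 [0.607 0.185 0.165]
 [0.607 0.182 0.168]
 [0.603 0.211 0.169]
 [0.603 0.208 0.172]
 [0.603 0.204 0.171]
 [0.603 0.201 0.17 ]
 [0.604 0.198 0.166]
 [0.603 0.195 0.17 ]
 [0.603 0.191 0.171]
 [0.602 0.187 0.174]
 [0.603 0.184 0.172]
 [0.603 0.181 0.172]
 [0.6   0.215 0.164]
 [0.6   0.211 0.168]
 [0.6   0.208 0.166]
 [0.6   0.205 0.168]
 [0.6   0.202 0.167]
 [0.599 0.197 0.175]
 [0.599 0.194 0.174]
 [0.6   0.191 0.169]
 [0.599 0.188 0.171]
 [0.6   0.185 0.17 ]
 [0.599 0.181 0.176]
 [0.596 0.211 0.169]
 [0.596 0.208 0.17 ]
 [0.596 0.204 0.17 ]
 [0.596 0.201 0.171]
 [0.597 0.198 0.166]
 [0.597 0.195 0.163]
 [0.597 0.192 0.167]
 [0.597 0.188 0.169]
 [0.597 0.185 0.166]
 [0.597 0.182 0.166]
 [0.594 0.199 0.163]
 [0.594 0.196 0.162]
 [0.593 0.191 0.168]
 [0.594 0.188 0.166]
 [0.594 0.185 0.164]
 [0.593 0.182 0.167]]
front line x=a*y+b [0.07651835 0.46059074] yaw -0.07636952793790386
```

View pics/c2.png

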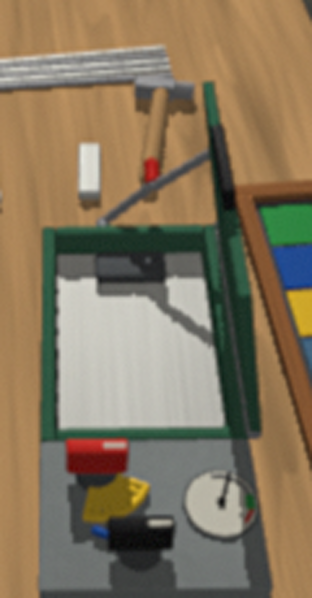

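move_arm(deltas=[[[0, 0, 0.2], [0.5, 0.4, 0], -0.3], [[0, 0, 0.4], [1, 0.8, 0], -0.3]], grip_force=50)

```text
time: 0.35
tool_pos: [0.3355, -0.553, 0.2304]
tcp_rot: [-2.929, -1.134, -0.0]
wrist_force: [1.0, -0.5, 0.9]
width: 0.654
```

move_arm(deltas=[[[0, 0, 0.24], [0.5, 0.4, 0], -0.3], [[0, 0, 0.48], [1, 0.8, 0], -0.3]])

```text
time: 0.6
tool_pos: [0.4339, -0.474, 0.2308]
tcp_rot: [-2.665, -1.663, 0.0]
wrist_force: [0.5, -0.1, 1.0]
width: 0.648
```

move_arm(deltas=[[[0, 0, 0], [0.5, 0.4, -0.3], -0.3], [[0, 0, 0], [1, 0.8, -0.8], -0.3], [[0, 0, 0], [1, 0.8, -0.8], -0.3]])

```text
time: 0.98
tool_pos: [0.5332, -0.3923, 0.1479]
tcp_rot: [-2.664, -1.656, 0.002]
wrist_force: [0.2, 0.1, -0.9]
width: 0.647
```

move_arm(deltas=[[[0, 0, 0], [0.13, 0.13, -0.5], -0.3], [[0, 0, 0], [0.13, 0.13, -0.9], -0.3], [[0, 0, 0], [0.13, 0.13, -0.9], -0.3], [[0, 0, 0], [0.13, 0.13, -0.9], -0.3]])

```text
time: 1.48
tool_pos: [0.5463, -0.384, 0.0629]
tcp_rot: [2.669, 1.653, 0.001]
wrist_force: [0.4, -0.0, 0.1]
width: 0.651
```

move_arm(deltas=[[[0, 0, 0.2], [0.05, 0.05, 0], -0.3], [[0, 0, 0.4], [0.05, 0.05, 0], -0.3], [[0, 0, 0.4], [0.05, 0.05, 0], -0.3], [[0, 0, 0.4], [0.05, 0.05, 0], -0.3], [[0, 0, 0.4], [0.05, 0.05, -0.3], -0.3], [[0, 0, 0.4], [0.05, 0.05, -0.57], -0.3], [[0, 0, 0.4], [0.05, 0.05, -0.57], -0.3], [[0, 0, 0.4], [0.05, 0.05, -0.57], -0.3]])

```text
time: 2.48
tool_pos: [0.5523, -0.3792, 0.007]
tcp_rot: [2.026, 2.396, 0.0]
wrist_force: [-0.2, -0.5, 0.9]
width: 0.653
```

move_arm(deltas=[[[0, 0, 0], [0, 0, 0], 0.6], [[0, 0, 0], [0, 0, 0], 0.8], [[0, 0, 0], [0, 0, 0], 0.8], [[0, 0, 0], [0, 0, 0], 0.8], [[0, 0, 0], [0, 0, 0], 0.8], [[0, 0, 0], [0, 0, 0.3], 0.8], [[0, 0, 0], [0, 0, 0.6], 0.8]])

```text
time: 3.35
tool_pos: [0.5496, -0.3766, 0.0634]
tcp_rot: [-2.026, -2.397, 0.0]
wrist_force: [-0.0, -0.3, -3.5]
width: 0.329
```

move_arm(deltas=[[[0, 0, 0], [0, 0.1, 0.5], 0.8], [[0, 0, 0], [-0.1, 0.4, 1], 0.8], [[0, 0, -0.08], [-0.2, 0.7, 1], 0.8], [[0, 0, -0.16], [-0.33, 1, 1], 0.8]])

```text
time: 3.85
tool_pos: [0.5201, -0.2861, 0.1678]
tcp_rot: [2.298, 2.111, -0.013]
wrist_force: [2.9, -58.8, 7.7]
width: 0.338
```

move_arm(deltas=[[[0, 0, 0], [0, 0.5, 0.5], 0.8], [[0, 0, 0], [0, 1, 1], 0.8]])

```text
time: 4.1
tool_pos: [0.5166, -0.1883, 0.2528]
tcp_rot: [-2.313, -2.123, 0.001]
wrist_force: [1.7, 0.1, -3.3]
width: 0.329
```

move_arm(deltas=[[[0, 0, 0], [0, 0.5, 0], 0.8], [[0, 0, 0], [0, 1, 0], 0.8]])

```text
time: 4.35
tool_pos: [0.5174, -0.0877, 0.253]
tcp_rot: [2.313, 2.125, 0.001]
wrist_force: [0.5, 0.6, -4.0]
width: 0.325
```

move_arm(deltas=[[[0, 0, 0], [0, 0.5, 0], 0.8], [[0, 0, 0], [0, 1, 0], 0.8], [[0, 0, 0], [0, 1, 0], 0.8], [[0, 0, 0], [0, 1, 0], 0.8]])

```text
time: 4.85
tool_pos: [0.5172, 0.0107, 0.252]
tcp_rot: [-2.311, -2.127, 0.002]
wrist_force: [0.1, 0.3, -4.6]
width: 0.326
```

```bash
python3 - <<'E'
from h import *
A=[]
for n,b in(("top",(140,230,260,430)),("side",(130,330,290,420))):
    im,d=read_camera(n); np.savez(n+"1.npz",im=im,d=d); y0,y1,x0,x1=b
    o=np.load(n+"0.npz")["im"]
    f=600/(2*(x1-x0)) if n=="x" else 2.3
    A.append(cv2.resize(np.hstack([o[y0:y1,x0:x1],im[y0:y1,x0:x1]]),None,fx=f,fy=f,interpolation=cv2.INTER_CUBIC))
w=max(a.shape[1] for a in A); A=[np.pad(a,((0,0),(0,w-a.shape[1]),(0,0))) for a in A]
c=np.vstack(A);print(c.shape); save("c3.png",c[:,:800])
E
```

```text
(667, 782, 3)
```

View pics/c3.png

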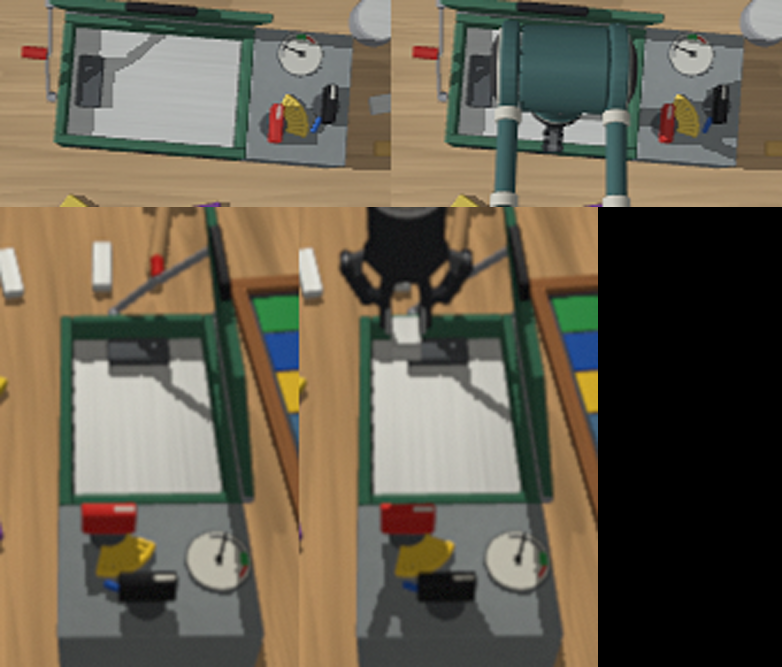

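```bash
python3 - <<'E'
from h import *
D=np.load("side1.npz");P=pts("side",D["d"]);im=D["im"].astype(int)
m=(P[...,2]>.2)&(P[...,2]<.3)&(abs(P[...,0]-.517)<.04)&(abs(P[...,1]-.01)<.1)&(im.min(-1)>140)&(np.ptp(im,axis=-1)<20)
q=P[m]; print(len(q)); print(np.percentile(q,[1,25,50,75,99],axis=0).round(4)); s=status.read_state(); print(s['tool_pos'],s['tcp_rot'])
for y0 in np.arange(-.06,.06,.01):
    w=q[(q[:,1]>y0)&(q[:,1]<y0+.01)]
    if len(w):print(y0.round(2),len(w),w[:,2].max().round(4),w[:,2].min().round(4))
E
```

```text
120
[[ 0.5058 -0.0377  0.2441]
 [ 0.5123 -0.0202  0.2546]
 [ 0.5187 -0.0028  0.2627]
 [ 0.525   0.0143  0.2716]
 [ 0.5325  0.034   0.2812]]
[0.51758238 0.00985929 0.25225075] [-2.31363990e+00 -2.12488257e+00  1.40086126e-03]
-0.04 14 0.2824 0.2756
-0.03 16 0.2772 0.2715
-0.02 18 0.2718 0.266
-0.01 16 0.2664 0.2607
0.0 18 0.2619 0.2565
0.01 16 0.256 0.2518
0.02 16 0.2516 0.2456
0.03 6 0.2462 0.243
```

move_arm(deltas=[[[0, 0, 0], [0, 0.3, -0.2], 0.8], [[0, 0, 0], [0, 0.3, -0.6], 0.8], [[0, 0, 0], [0, 0.3, -1], 0.8], [[0, 0, 0], [0, 0.3, -1], 0.8]])

```text
time: 5.45
tool_pos: [0.5143, 0.0395, 0.1487]
tcp_rot: [-2.31, -2.12, 0.011]
wrist_force: [-0.1, -0.4, -3.8]
width: 0.323
```

move_arm(deltas=[[[0, 0, 0], [0, 0, -0.15], 0.8], [[0, 0, 0], [0, 0, -0.25], 0.8], [[0, 0, 0], [0, 0, -0.35], 0.8], [[0, 0, 0], [0, 0, -0.45], 0.8], [[0, 0, 0], [0, 0, -0.55], 0.8], [[0, 0, 0], [0, 0, -0.6], 0.8], [[0, 0, 0], [0, 0, -0.6], 0.8]])

```text
time: 6.32
tool_pos: [0.5183, 0.0407, 0.0929]
tcp_rot: [2.312, 2.126, 0.0]
wrist_force: [-0.8, -2.3, 0.5]
width: 0.329
```

move_arm(deltas=[[[0, 0, 0], [0, 0, 0], 0.05], [[0, 0, 0], [0, 0, 0], 0.05], [[0, 0, 0], [0, 0, 0], 0.05], [[0, 0, 0], [0, 0, 0.3], 0.05], [[0, 0, 0], [0, 0, 0.6], 0.05], [[0, 0, 0], [0, 0, 1], 0.05], [[0, 0, 0], [0, 0, 1], 0.05]])

```text
time: 7.2
tool_pos: [0.5208, 0.041, 0.197]
tcp_rot: [2.309, 2.123, 0.01]
wrist_force: [-0.0, 0.0, -0.6]
width: 0.476
```

move_arm(deltas=[[[0, 0, 0], [-0.4, -0.6, 0.6], 0.05], [[0, 0, 0], [-0.6, -1, 0.6], 0.05], [[0, 0, 0], [-0.6, -1, 0.6], 0.05]])

```text
time: 7.58
tool_pos: [0.4569, -0.0614, 0.2534]
tcp_rot: [2.315, 2.121, 0.001]
wrist_force: [0.7, 0.6, 0.2]
width: 0.477
```

```bash
cat >> h.py <<'E'
O=np.array([.564,.021]); YAW=-.0765
def unit(x,y): c,s=np.cos(YAW),np.sin(YAW); return O+[c*x-s*y,s*x+c*y]
def needle(n,im):
    # warp dial to a top-down unit-frame patch, darkest pixels -> direction
    c=unit(.064,-.215); a=.032
    src=np.float32([proj(n,[*unit(.064+i*a,-.215+j*a),.117]) for i,j in((1,1),(1,-1),(-1,-1),(-1,1))])
    M=cv2.getPerspectiveTransform(src,np.float32([[0,0],[200,0],[200,200],[0,200]]))
    return cv2.warpPerspective(im,M,(200,200),flags=cv2.INTER_CUBIC)
def needle_ang(p):
    h=cv2.cvtColor(p,cv2.COLOR_RGB2HSV); m=(h[...,2]<110)
    w=(h[...,2]>150)&(h[...,1]<60); v,u=np.nonzero(w); c=cv2.minEnclosingCircle(np.stack([u,v],1)[(u-u.mean())**2+(v-v.mean())**2<95**2].astype(np.float32))[0]
    v,u=np.nonzero(m); d=np.stack([u-c[0],v-c[1]],1); r=np.hypot(*d.T); k=(r<75)
    d=d[k]; ev,V=np.linalg.eigh(d.T@d); ax=V[:,1]; 
    far=d[np.hypot(*d.T)>20]; ax=ax*np.sign((far@ax).sum())
    return c,len(d),np.arctan2(-ax[0],-ax[1])  # ccw from unit +x (up)
E
python3 - <<'E'
from h import *
A=[]
for n in("top","side"):
  for k in (0,1,2):
    if k<2: im=np.load(f"{n}{k}.npz")["im"]
    else:
        im,d=read_camera(n); np.savez(n+"2.npz",im=im,d=d)
    p=needle(n,im); A.append(p)
    try: c,N,a=needle_ang(p); print(n,k,c,N,"ang",round(a,3),"travel",35-a/50*1000)
    except Exception as e: print(e)
im=np.load("side2.npz")["im"][170:340,300:420]; im=cv2.resize(im,(282,400))
save("c4.png",np.hstack([np.vstack([np.hstack(A[:3])[:,:],np.hstack(A[3:])]),im])[:,:800] if 0 else cv2.resize(np.hstack([np.vstack([np.hstack(A[:3]),np.hstack(A[3:])]),im]),None,fx=.9,fy=.9))
print(status.read_state()['tool_pos'])
E
```

```text
top 0 (102.72759246826172, 123.03026580810547) 1319 ang 0.663 travel 21.74349168979107
top 1 (102.0, 121.5) 1275 ang 0.679 travel 21.42693387096203
top 2 (101.5, 123.5) 1333 ang 0.324 travel 28.514606795674673
side 0 (105.0, 113.5) 1032 ang 0.829 travel 18.4127890889748
side 1 (105.00048828125, 113.6998062133789) 1018 ang 0.831 travel 18.37098022621796
side 2 (105.0, 117.0) 1076 ang 0.506 travel 24.884607870212506
[ 0.45737248 -0.05976894  0.25218714]
```

View pics/c4.png

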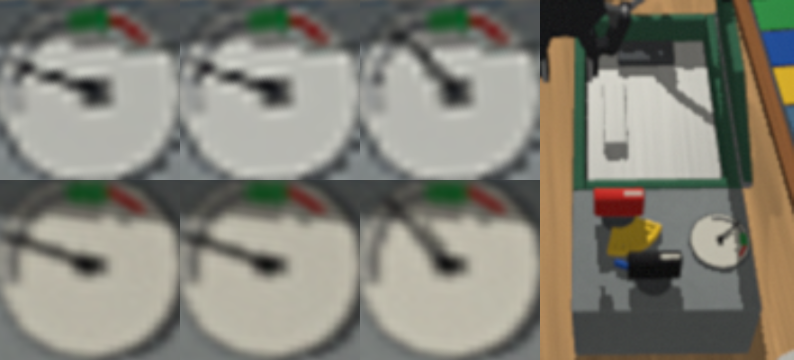

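```bash
cat >> h.py <<'E'
def bars(n,im,d,box):
    P=pts(n,d); y0,y1,x0,x1=box; m=np.zeros(d.shape,bool); m[y0:y1,x0:x1]=1
    m&=(P[...,2]>.007)&(P[...,2]<.03)
    N,l,s,c=cv2.connectedComponentsWithStats(m.astype(np.uint8))
    for i in range(1,N):
        if 60<s[i,4]<1500:
            v,u=np.nonzero(l==i); w=np.array([ray(n,a,b,.015)[:2] for a,b in zip(u,v)],np.float32)
            r=cv2.minAreaRect(w*1000); print(c[i].round(),s[i,4],np.round(r[0]),np.round(r[1]),round(r[2],1),np.median(im[v,u],0))
E
python3 - <<'E'
from h import *
D=np.load("top2.npz"); bars("top",D["im"],D["d"],(130,280,200,460))
E
```

```text
[327. 132.] 734 [743.  32.] [ 15. 581.] 0.4 [134.  96.  65.]
[220. 158.] 273 [643. 422.] [159.  26.] 76.2 [155. 131.  99.]
[230. 183.] 215 [550. 380.] [100.  30.] 84.3 [178. 180. 179.]
[430. 204.] 111 [ 474. -367.] [22. 56.] 0.3 [118.  95.  55.]
[230. 221.] 219 [406. 382.] [ 31. 102.] 8.1 [179. 181. 180.]
[298. 235.] 222 [359. 124.] [99. 33.] 53.6 [193. 175.  80.]
[350. 233.] 103 [367. -63.] [30. 50.] 9.7 [109.  63. 135.]
[227. 257.] 229 [275. 386.] [100.  31.] 67.7 [103.  70.  46.]
```

move_arm(deltas=[[[0, 0, 0.06], [0.1, -0.5, 0], -0.3], [[0, 0, 0.06], [0.17, -1, 0], -0.3]])

```text
time: 7.92
tool_pos: [0.4755, -0.1585, 0.2512]
tcp_rot: [-2.205, -2.236, -0.001]
wrist_force: [0.9, 0.2, 0.6]
width: 0.654
```

move_arm(deltas=[[[0, 0, 0], [0, -0.5, 0], -0.3], [[0, 0, 0], [0, -1, 0], -0.3]])

```text
time: 8.18
tool_pos: [0.4755, -0.2591, 0.2507]
tcp_rot: [-2.206, -2.233, -0.001]
wrist_force: [1.3, 0.9, -0.0]
width: 0.65
```

move_arm(deltas=[[[0, 0, 0], [0, -0.5, 0], -0.3], [[0, 0, 0], [0, -1, 0], -0.3], [[0, 0, 0], [0, -1, -0.5], -0.3], [[0, 0, 0], [0, -1, -1], -0.3]])

```text
time: 8.68
tool_pos: [0.476, -0.3589, 0.1501]
tcp_rot: [-2.21, -2.232, -0.001]
wrist_force: [0.6, 0.1, -0.8]
width: 0.65
```

move_arm(deltas=[[[0, 0, 0], [0, -0.06, -0.4], -0.3], [[0, 0, 0], [0, -0.06, -0.8], -0.3], [[0, 0, 0], [0, -0.06, -0.8], -0.3], [[0, 0, 0], [0, -0.06, -0.8], -0.3]])

```text
time: 9.18
tool_pos: [0.4759, -0.3647, 0.0729]
tcp_rot: [-2.209, -2.234, -0.0]
wrist_force: [0.7, -0.4, 0.1]
width: 0.651
```

Grip it and lift straight up high before any sideways move.

move_arm(deltas=[[[0, 0, 0], [0, -0.02, -0.4], -0.3], [[0, 0, 0], [0, -0.02, -0.67], -0.3], [[0, 0, 0], [0, -0.02, -0.67], -0.3], [[0, 0, 0], [0, -0.02, -0.67], 0.8], [[0, 0, 0], [0, -0.02, -0.67], 0.8], [[0, 0, 0], [0, -0.02, -0.67], 0.8], [[0, 0, 0], [0, -0.02, -0.67], 0.8], [[0, 0, 0], [0, -0.02, -0.67], 0.8], [[0, 0, 0], [0, 0, -0.3], 0.8], [[0, 0, 0], [0, 0, 0.1], 0.8], [[0, 0, 0], [0, 0, 0.6], 0.8], [[0, 0, 0], [0, 0, 1], 0.8]])

```text
time: 10.68
tool_pos: [0.4752, -0.3654, 0.1754]
tcp_rot: [2.209, 2.231, 0.0]
wrist_force: [0.6, -0.9, -1.9]
width: 0.272
```

move_arm(deltas=[[[0, 0, 0], [0, 0, 0.5], 0.8], [[0, 0, 0], [0, 0, 0.8], 0.8], [[0, 0, 0], [0, 0, 0.8], 0.8], [[0, 0, 0], [0, 0, 0.8], 0.8]])

```text
time: 11.18
tool_pos: [0.4741, -0.3646, 0.2511]
tcp_rot: [-2.208, -2.231, 0.0]
wrist_force: [-0.1, 0.5, -2.5]
width: 0.269
```

move_arm(deltas=[[[0, 0, -0.03], [0.2, 0.5, 0], 0.8], [[0, 0, -0.055], [0.54, 1, 0], 0.8]])

```text
time: 11.42
tool_pos: [0.5271, -0.2641, 0.2493]
tcp_rot: [-2.305, -2.127, 0.003]
wrist_force: [0.8, -0.1, -2.1]
width: 0.268
```

move_arm(deltas=[[[0, 0, 0], [0, 0.5, 0], 0.8], [[0, 0, 0], [0, 1, 0], 0.8]])

```text
time: 11.68
tool_pos: [0.5275, -0.163, 0.2492]
tcp_rot: [-2.301, -2.132, 0.004]
wrist_force: [-0.2, 0.2, -1.5]
width: 0.271
```

move_arm(deltas=[[[0, 0, 0], [0, 0.5, 0], 0.8], [[0, 0, 0], [0, 1, 0], 0.8], [[0, 0, 0], [0, 1.0, 0], 0.8], [[0, 0, 0], [0, 1.0, -0.4], 0.8], [[0, 0, 0], [0, 1.0, -0.8], 0.8], [[0, 0, 0], [0, 1.0, -1], 0.8], [[0, 0, 0], [0, 1.0, -1], 0.8]])

```text
time: 12.55
tool_pos: [0.5257, -0.0655, 0.1485]
tcp_rot: [-2.301, -2.13, 0.008]
wrist_force: [-0.1, 0.3, -1.9]
width: 0.271
```

move_arm(deltas=[[[0, 0, 0], [0, 0.08, -0.3], 0.8], [[0, 0, 0], [0, 0.08, -0.5], 0.8], [[0, 0, 0], [0, 0.08, -0.6], 0.8], [[0, 0, 0], [0, 0.08, -0.7], 0.8], [[0, 0, 0], [0, 0.08, -0.7], 0.8]])

```text
time: 13.18
tool_pos: [0.5292, -0.0576, 0.0831]
tcp_rot: [2.304, 2.135, -0.0]
wrist_force: [-1.5, -1.0, 2.5]
width: 0.271
```

move_arm(deltas=[[[0, 0, 0], [0, 0, 0], 0.05], [[0, 0, 0], [0, 0, 0], 0.05], [[0, 0, 0], [0, 0, 0], 0.05], [[0, 0, 0], [0, 0, 0.3], 0.05], [[0, 0, 0], [0, 0, 0.7], 0.05], [[0, 0, 0], [0, 0, 1], 0.05]])

```text
time: 13.92
tool_pos: [0.5295, -0.0572, 0.1845]
tcp_rot: [2.303, 2.134, 0.002]
wrist_force: [0.0, 1.0, 0.5]
width: 0.471
```

move_arm(deltas=[[[0, 0, 0], [-0.3, 0.2, 0.4], -0.2], [[0, 0, 0], [-0.5, 0.6, 0.7], -0.2], [[0, 0, 0], [-0.8, 1, 0.7], -0.3]])

```text
time: 14.3
tool_pos: [0.4507, 0.0437, 0.2565]
tcp_rot: [2.302, 2.131, 0.009]
wrist_force: [-0.6, -0.2, 0.2]
width: 0.651
```

move_arm(deltas=[[[0, 0, 0.07], [-0.2, 0.5, 0], -0.3], [[0, 0, 0.14], [-0.4, 1, 0], -0.3]])

```text
time: 14.55
tool_pos: [0.4082, 0.1441, 0.2532]
tcp_rot: [2.052, 2.377, 0.003]
wrist_force: [0.7, -0.3, -0.2]
width: 0.649
```

move_arm(deltas=[[[0, 0, 0], [0, 0.5, 0], -0.3], [[0, 0, 0], [0, 1, 0], -0.3]])

```text
time: 14.8
tool_pos: [0.4085, 0.2445, 0.2532]
tcp_rot: [2.055, 2.375, 0.002]
wrist_force: [0.8, -0.3, 0.3]
width: 0.652
```

```bash
python3 - <<'E'
from h import *
for n in("top","side"):
    im,d=read_camera(n); np.savez(n+"3.npz",im=im,d=d)
bars("side",im,d,(120,200,240,400))
D=np.load("top3.npz"); bars("top",D["im"],D["d"],(140,280,200,310))
s=status.read_state();print(s['tool_pos'],s['tcp_rot'])
save("c5.png",cv2.resize(im[120:340,230:420],None,fx=2.6,fy=2.6,interpolation=cv2.INTER_CUBIC))
E
```

```text
[361. 133.] 338 [670. 450.] [232.  85.] 82.3 [139. 113.  79.]
[334. 155.] 181 [553. 374.] [106.  29.] 84.2 [210. 209. 200.]
[256. 159.] 180 [279. 380.] [105.  33.] 67.2 [106.5  70.   45. ]
[294. 158.] 167 [409. 375.] [ 30. 105.] 7.3 [212. 210. 201.]
[396. 174.] 205 [741. 242.] [174.  31.] 77.6 [128.  83.  48.]
[278. 186.] 70 [355. 237.] [48. 33.] 6.7 [102. 101.  90.]
[220. 158.] 282 [643. 422.] [159.  26.] 76.2 [158.  133.  100.5]
[230. 183.] 218 [550. 380.] [101.  30.] 85.1 [181. 183. 181.]
[298. 235.] 215 [358. 125.] [99. 30.] 54.4 [196. 178.  82.]
[228. 257.] 208 [274. 384.] [96. 31.] 68.7 [105.   71.5  48. ]
[0.40846458 0.24686405 0.25300108] [-2.04967349 -2.37937009 -0.00340612]
```

View pics/c5.png

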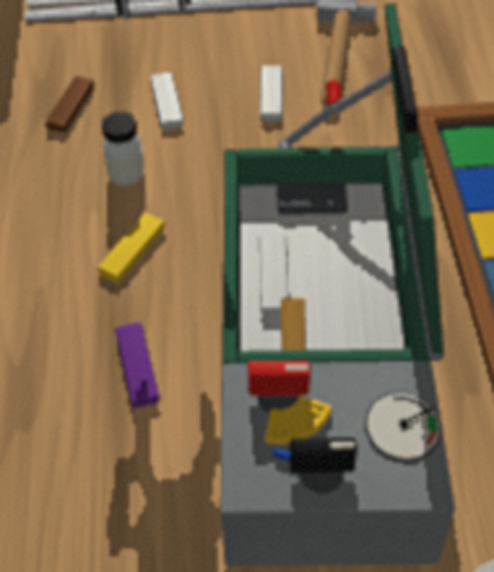

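move_arm(deltas=[[[0, 0, 0], [0, 0.5, 0], -0.3], [[0, 0, 0], [0, 1, 0], -0.3], [[0, 0, 0], [0, 1, -0.4], -0.3], [[0, 0, 0], [0, 1, -0.9], -0.3]])

```text
time: 15.4
tool_pos: [0.4102, 0.3437, 0.1632]
tcp_rot: [2.054, 2.376, 0.006]
wrist_force: [0.1, -0.2, -0.4]
width: 0.653
```

move_arm(deltas=[[[0, 0, 0], [0, 0.32, -0.4], -0.3], [[0, 0, 0], [0, 0.32, -0.8], -0.3], [[0, 0, 0], [0, 0.32, -0.8], -0.3], [[0, 0, 0], [0, 0.32, -0.8], -0.3]])

```text
time: 15.9
tool_pos: [0.4098, 0.3748, 0.084]
tcp_rot: [2.057, 2.374, 0.002]
wrist_force: [0.1, 0.5, 0.3]
width: 0.647
```

move_arm(deltas=[[[0, 0, 0], [0, 0, -0.4], -0.3], [[0, 0, 0], [0, 0, -0.75], -0.3], [[0, 0, 0], [0, 0, -0.75], -0.3], [[0, 0, 0], [0, 0, -0.75], 0.8], [[0, 0, 0], [0, 0, -0.75], 0.8], [[0, 0, 0], [0, 0, -0.75], 0.8], [[0, 0, 0], [0, 0, -0.75], 0.8], [[0, 0, 0], [0, 0, -0.75], 0.8], [[0, 0, 0], [0, 0, -0.4], 0.8], [[0, 0, 0], [0, 0, 0.1], 0.8], [[0, 0, 0], [0, 0, 0.6], 0.8], [[0, 0, 0], [0, 0, 1], 0.8]])

```text
time: 17.4
tool_pos: [0.4093, 0.3752, 0.186]
tcp_rot: [2.056, 2.375, 0.005]
wrist_force: [0.3, 0.7, -4.2]
width: 0.328
```

move_arm(deltas=[[[0, 0, 0], [0, 0, 0.5], 0.8], [[0, 0, 0], [0, 0, 0.9], 0.8], [[0, 0, 0], [0, 0, 0.9], 0.8], [[0, 0, 0], [0, 0, 0.9], 0.8]])

```text
time: 17.9
tool_pos: [0.4081, 0.3741, 0.2715]
tcp_rot: [-2.056, -2.375, 0.002]
wrist_force: [-0.8, 0.0, -4.2]
width: 0.326
```

```bash
python3 - <<'E'
from h import *
from collections import Counter
D=np.load("top3.npz");P=pts("top",D["d"]);c,s=np.cos(YAW),np.sin(YAW)
d=P[...,:2]-O; U=np.stack([c*d[...,0]+s*d[...,1],-s*d[...,0]+c*d[...,1]],-1)
ins=(abs(U[...,0])<.08)&(abs(U[...,1])<.125)&(P[...,2]<.11)&(P[...,2]>.03)
pan=np.median(P[ins&(U[...,0]>.02)&(U[...,1]<.05)][:,2]);print("pan z",pan,"travel",.093-pan)
m=ins&(P[...,2]>pan+.008)
N,l,st,ce=cv2.connectedComponentsWithStats(m.astype(np.uint8))
for i in range(1,N):
    if st[i,4]>30:
        v,u=np.nonzero(l==i); w=np.array([ray("top",a,b,pan+.015)[:2] for a,b in zip(u,v)],np.float32)
        r=cv2.minAreaRect(w*1000); print(st[i,4],np.round(r[0]),np.round(r[1]),round(r[2],1),np.median(P[l==i][:,2]),D["im"][l==i].mean(0))
for n in("top","side"):
    a=needle_ang(needle(n,np.load(n+"3.npz")["im"])); print(n,a)
E
```

```text
pan z 0.06680590920105672 travel 0.026194090798943276
245 [570. 122.] [40. 79.] 85.7 0.081628084155482 [53.97959184 56.82857143 59.03265306]
354 [518. -10.] [ 45. 155.] 6.4 0.08337165455446599 [170.66949153 163.03954802 144.91242938]
top ((100.38235473632812, 123.76470947265625), 1332, np.float64(0.13163990606637171))
side ((104.5, 116.0), 1028, np.float64(0.3709743752563409))
```

move_arm(deltas=[[[0, 0, 0], [0.1, -0.4, 0], 0.8], [[0, 0, 0], [0.2, -0.8, 0], 0.8], [[0, 0, 0], [0.25, -1, 0], 0.8]])

```text
time: 18.27
tool_pos: [0.4325, 0.2721, 0.2692]
tcp_rot: [-2.056, -2.373, 0.009]
wrist_force: [-0.5, 0.3, -3.6]
width: 0.323
```

move_arm(deltas=[[[0, 0, -0.05], [0.1, -0.4, 0], 0.8], [[0, 0, -0.1], [0.2, -0.8, 0], 0.8], [[0, 0, -0.14], [0.3, -1, 0], 0.8]])

```text
time: 18.65
tool_pos: [0.4622, 0.1724, 0.2693]
tcp_rot: [-2.307, -2.13, 0.009]
wrist_force: [-0.1, -0.2, -3.4]
width: 0.323
```

move_arm(deltas=[[[0, 0, 0], [0.1, -0.4, 0], 0.8], [[0, 0, 0], [0.2, -0.8, 0], 0.8], [[0, 0, 0], [0.25, -1, 0], 0.8]])

```text
time: 19.02
tool_pos: [0.4874, 0.0727, 0.2693]
tcp_rot: [-2.304, -2.131, 0.007]
wrist_force: [0.0, -0.1, -4.5]
width: 0.321
```

move_arm(deltas=[[[0, 0, 0], [0.15, -0.3, -0.2], 0.8], [[0, 0, 0], [0.25, -0.55, -0.5], 0.8], [[0, 0, 0], [0.25, -0.55, -1], 0.8], [[0, 0, 0], [0.25, -0.55, -1], 0.8], [[0, 0, 0], [0.25, -0.55, -1], 0.8]])

```text
time: 19.65
tool_pos: [0.5134, 0.02, 0.1724]
tcp_rot: [-2.303, -2.135, 0.002]
wrist_force: [0.3, 0.1, -2.9]
width: 0.326
```

move_arm(deltas=[[[0, 0, 0], [0, 0, -0.3], 0.8], [[0, 0, 0], [0, 0, -0.5], 0.8], [[0, 0, 0], [0, 0, -0.6], 0.8], [[0, 0, 0], [0, 0, -0.6], 0.8]])

```text
time: 20.15
tool_pos: [0.5144, 0.0201, 0.1135]
tcp_rot: [2.303, 2.135, 0.001]
wrist_force: [-0.8, -0.5, -3.6]
width: 0.325
```

move_arm(deltas=[[[0, 0, 0], [0, 0, -0.1], 0.8], [[0, 0, 0], [0, 0, -0.15], 0.8], [[0, 0, 0], [0, 0, -0.2], 0.8], [[0, 0, 0], [0, 0, -0.2], 0.8]])

```text
time: 20.65
tool_pos: [0.5135, 0.0198, 0.0922]
tcp_rot: [-2.304, -2.135, 0.001]
wrist_force: [-0.4, 0.0, -2.6]
width: 0.319
```

move_arm(deltas=[[[0, 0, 0], [0, 0, -0.05], 0.8], [[0, 0, 0], [0, 0, -0.05], 0.8], [[0, 0, 0], [0, 0, -0.05], 0.15], [[0, 0, 0], [0, 0, -0.05], 0.15], [[0, 0, 0], [0, 0, -0.05], 0.15], [[0, 0, 0], [0, 0, 0.3], 0.12], [[0, 0, 0], [0, 0, 0.6], 0.12], [[0, 0, 0], [0, 0, 1], 0.12]])

```text
time: 21.65
tool_pos: [0.5132, 0.0198, 0.193]
tcp_rot: [-2.304, -2.135, 0.002]
wrist_force: [0.3, -0.7, -0.2]
width: 0.44
```

move_arm(deltas=[[[0, 0, 0], [-0.1, 0.1, 0.4], 0.3], [[0, 0, 0], [-0.4, 0.5, 0.8], 0.5], [[0, 0, 0], [-0.7, 1, 0.8], 1]])

```text
time: 22.02
tool_pos: [0.4459, 0.1206, 0.2774]
tcp_rot: [2.304, 2.129, 0.012]
wrist_force: [0.6, 0.9, 0.3]
width: 0.049
```

move_arm(deltas=[[[0, 0, 0], [0, 0.5, 0], 1], [[0, 0, 0], [0, 1, 0], 1], [[0, 0, 0], [0, 1, 0], 1]])

```text
time: 22.4
tool_pos: [0.4435, 0.2226, 0.2729]
tcp_rot: [-2.299, -2.14, -0.001]
wrist_force: [0.1, -1.1, -0.6]
width: -0.003
```

move_arm(deltas=[[[0, 0, 0], [0, 0.4, 0], 1], [[0, 0, 0], [0, 0.9, 0], 1], [[0, 0, 0], [0, 0.9, 0], 1]])

```text
time: 22.78
tool_pos: [0.4439, 0.3112, 0.2725]
tcp_rot: [-2.301, -2.138, 0.0]
wrist_force: [-0.0, -0.9, 0.7]
width: -0.001
```

```bash
python3 - <<'E'
from h import *
A=[]
for n in("top","side"):
    im,d=read_camera(n); np.savez(n+"4.npz",im=im,d=d); A.append(cv2.resize(needle(n,im),(300,300)))
B=cv2.resize(im[160:340,310:420],(366,600))
save("c6.png",np.hstack([np.vstack(A),B])); print(status.read_state()['tool_pos'])
E
```

```text
[0.44389949 0.30891287 0.27241788]
```

View pics/c6.png

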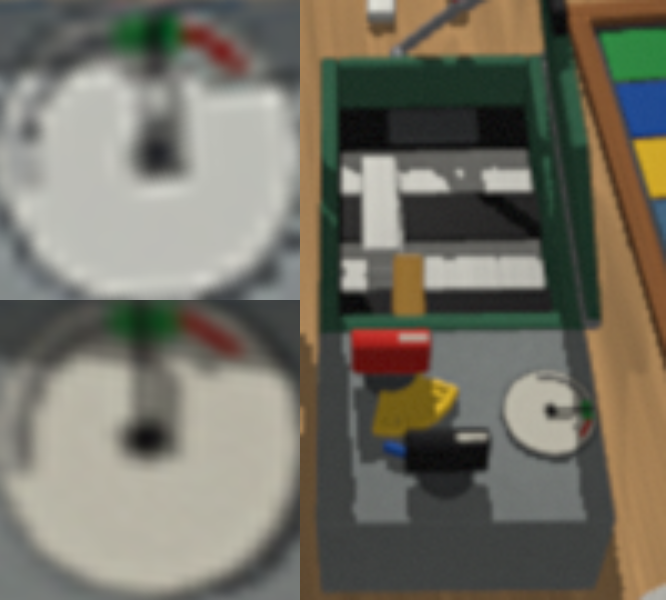

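move_arm(deltas=[[[-0.06, -0.08, 0], [0.3, 0, 0], 1], [[-0.127, -0.16, 0], [0.6, 0, 0], 1], [[-0.127, -0.16, 0], [1, -0.3, 0], 1], [[-0.127, -0.16, 0], [1, -0.6, 0], 1], [[-0.127, -0.16, 0], [1, -0.6, 0], 1]])

```text
time: 23.5
tool_pos: [0.544, 0.2462, 0.2726]
tcp_rot: [2.074, 1.915, 0.067]
wrist_force: [0.5, 1.1, -0.6]
width: -0.004
```

move_arm(deltas=[[[0, 0, 0], [0.3, -0.2, -0.2], 1], [[0, 0, 0], [0.54, -0.5, -0.5], 1], [[0, 0, 0], [0.54, -0.5, -0.7], 1], [[0, 0, 0], [0.54, -0.5, -0.7], 1], [[0, 0, 0], [0.54, -0.5, -0.7], 1]])

```text
time: 24.12
tool_pos: [0.598, 0.2005, 0.2037]
tcp_rot: [2.071, 1.919, 0.072]
wrist_force: [0.1, -0.0, 0.4]
width: -0.002
```

```bash
python3 - <<'E'
from h import *
A=[]
for n,b in(("top",(130,260,230,360)),("side",(100,230,300,430))):
    im,d=read_camera(n); A.append(cv2.resize(im[b[0]:b[1],b[2]:b[3]],(400,400),interpolation=cv2.INTER_CUBIC))
save("c7.png",np.hstack(A)); s=status.read_state(); print(s['tool_pos'],s['tcp_rot'],s['q'],s['wrist_force'])
E
```

```text
[0.59836168 0.20094937 0.20447545] [2.06980199 1.91933926 0.07341215] [ 0.44042208  0.113944    1.86532257 -0.33410286  1.03811884  0.66872575] [-0.49565012 -0.06658868  0.28746212]
```

View pics/c7.png

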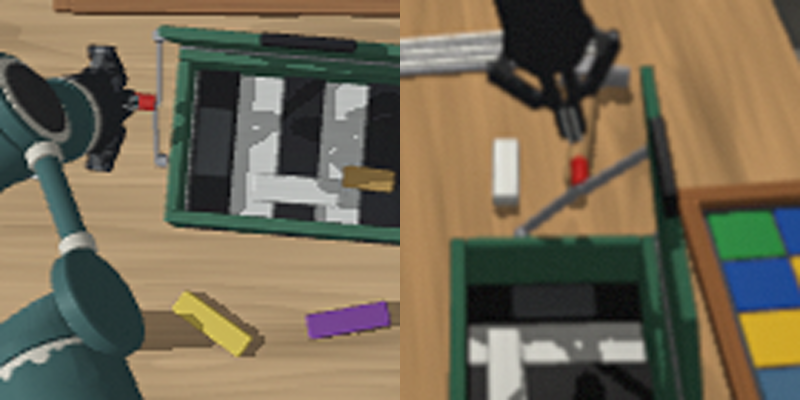

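move_arm(deltas=[[[0, 0, 0], [0, 0, -0.15], 1], [[0, 0, 0], [0, 0, -0.2], 1], [[0, 0, 0], [0.02, 0, -0.25], 1], [[0, 0, 0], [0.03, 0, -0.3], 1], [[0, 0, 0], [0.05, 0, -0.34], 1], [[0, 0, 0], [0.07, 0, -0.38], 1]])

```text
time: 24.98
tool_pos: [0.6067, 0.1996, 0.1667]
tcp_rot: [2.069, 1.917, 0.073]
wrist_force: [-0.2, -2.2, 8.0]
width: -0.004
```

move_arm(deltas=[[[0, 0, 0], [0.03, 0, -0.04], 1], [[0, 0, 0], [0.06, 0, -0.08], 1], [[0, 0, 0], [0.09, 0, -0.12], 1], [[0, 0, 0], [0.11, 0, -0.16], 1], [[0, 0, 0], [0.13, 0, -0.2], 1]])

```text
time: 25.6
tool_pos: [0.621, 0.1986, 0.1492]
tcp_rot: [2.067, 1.915, 0.074]
wrist_force: [-2.1, -5.2, 15.6]
width: 0.001
```

move_arm(deltas=[[[0, 0, 0], [0.02, 0, -0.04], 1], [[0, 0, 0], [0.04, 0, -0.08], 1], [[0, 0, 0], [0.06, 0, -0.12], 1], [[0, 0, 0], [0.08, 0, -0.16], 1]])

```text
time: 26.1
tool_pos: [0.6286, 0.1981, 0.1341]
tcp_rot: [2.068, 1.914, 0.072]
wrist_force: [-7.3, -6.5, 20.1]
width: -0.004
```

move_arm(deltas=[[[0, 0, 0], [-0.05, 0.05, 0.3], 1], [[0, 0, 0], [-0.05, 0.2, 0.7], 1], [[0, 0, 0], [-0.05, 0.4, 1], 1]])

```text
time: 26.48
tool_pos: [0.6215, 0.2399, 0.2306]
tcp_rot: [2.072, 1.918, 0.072]
wrist_force: [-0.6, 0.6, -0.3]
width: 0.004
```

move_arm(deltas=[[[0, 0, 0], [0, 0.2, 0.5], 1], [[0.06, 0.08, 0], [0, 0.3, 1], 1], [[0.127, 0.16, 0], [0, 0.3, 1], 1], [[0.127, 0.16, 0], [0, 0.3, 1], 1]])

```text
time: 26.98
tool_pos: [0.6233, 0.2679, 0.3293]
tcp_rot: [2.308, 2.13, 0.002]
wrist_force: [-0.4, 0.3, -0.9]
width: 0.004
```

```bash
python3 - <<'E'
from h import *
A=[]
for n,b in(("top",(130,230,250,420)),("side",(100,330,300,430))):
    im,d=read_camera(n); np.savez(n+"5.npz",im=im,d=d)
    P=pts(n,d);c,s=np.cos(YAW),np.sin(YAW); e=P[...,:2]-O; ux=c*e[...,0]+s*e[...,1]; uy=-s*e[...,0]+c*e[...,1]
    h=cv2.cvtColor(im,cv2.COLOR_RGB2HSV); g=(h[...,0]>60)&(h[...,0]<95)&(h[...,1]>80)&(P[...,2]>.14)&(P[...,2]<.35)&(abs(uy)<.14)&(ux>0)&(ux<.15)
    k=P[...,2][g]; print(n,g.sum())
    if g.sum()>20:
        for z0 in np.arange(.14,.36,.03):
            w=g&(P[...,2]>z0)&(P[...,2]<z0+.03)
            if w.any(): print(z0.round(2),w.sum(),np.percentile(ux[w],[5,50,95]).round(3))
    A.append(im[b[0]:b[1],b[2]:b[3]])
a=cv2.resize(A[0],None,fx=2.6,fy=2.6); b=cv2.resize(A[1],None,fx=2.6,fy=2.6); a=np.pad(a,((0,max(0,b.shape[0]-a.shape[0])),(0,0),(0,0)))
save("c8.png",np.hstack([a,b])); print(a.shape,b.shape); s=status.read_state(); print(s['tool_pos'],s['tcp_rot'])
E
```

```text
top 1846
0.14 257 [0.082 0.09  0.098]
0.17 281 [0.065 0.073 0.081]
0.2 299 [0.049 0.056 0.064]
0.23 334 [0.032 0.039 0.047]
0.26 359 [0.015 0.022 0.03 ]
0.29 316 [0.001 0.007 0.014]
side 2154
0.14 310 [0.085 0.093 0.1  ]
0.17 336 [0.068 0.076 0.084]
0.2 354 [0.052 0.059 0.067]
0.23 386 [0.034 0.042 0.05 ]
0.26 412 [0.017 0.025 0.033]
0.29 356 [0.003 0.01  0.016]
(598, 442, 3) (598, 338, 3)
[0.62078539 0.26899851 0.32714781] [ 2.30531196  2.13297968 -0.00329624]
```

View pics/c8.png

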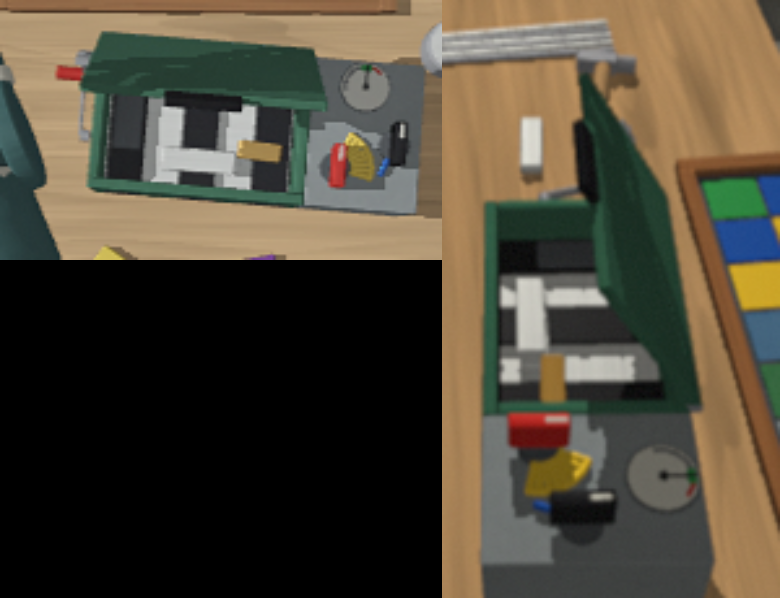

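move_arm(deltas=[[[0, 0, 0], [0, -0.4, 0], 1], [[0, 0, 0], [0, -0.8, 0], 1], [[0, 0, 0], [-0.04, -1, 0], 1]])

```text
time: 27.45
tool_pos: [0.6155, 0.1689, 0.3272]
tcp_rot: [2.304, 2.135, -0.004]
wrist_force: [-0.3, 0.3, 0.9]
width: 0.001
```

move_arm(deltas=[[[0, 0, 0], [0, -0.4, 0], 1], [[0, 0, 0], [0, -0.8, 0], 1], [[0, 0, 0], [-0.04, -1, 0], 1]])

```text
time: 27.82
tool_pos: [0.6121, 0.0691, 0.328]
tcp_rot: [-2.305, -2.134, 0.001]
wrist_force: [-0.0, 1.1, -0.7]
width: 0.004
```

move_arm(deltas=[[[0, 0, 0], [0, -0.3, 0], 1], [[0, 0, 0], [0, -0.5, 0], 1], [[0, 0, 0], [0, -0.5, -0.3], 1], [[0, 0, 0], [0, -0.5, -0.5], 1], [[0, 0, 0], [0, -0.5, -0.5], 1]])

```text
time: 28.45
tool_pos: [0.6113, 0.0204, 0.2758]
tcp_rot: [-2.301, -2.133, 0.006]
wrist_force: [0.4, 0.9, 0.1]
width: -0.002
```

move_arm(deltas=[[[0, 0, 0], [-0.08, 0, 0], 1], [[0, 0, 0], [-0.16, 0.01, 0], 1], [[0, 0, 0], [-0.23, 0.01, -0.04], 1], [[0, 0, 0], [-0.29, 0.02, -0.08], 1], [[0, 0, 0], [-0.36, 0.03, -0.12], 1], [[0, 0, 0], [-0.43, 0.03, -0.16], 1]])

```text
time: 29.2
tool_pos: [0.5715, 0.0228, 0.2652]
tcp_rot: [2.301, 2.132, 0.008]
wrist_force: [4.1, -0.8, 4.3]
width: -0.002
```

move_arm(deltas=[[[0, 0, 0], [-0.06, 0, -0.05], 1], [[0, 0, 0], [-0.12, 0.01, -0.1], 1], [[0, 0, 0], [-0.18, 0.01, -0.15], 1], [[0, 0, 0], [-0.24, 0.02, -0.21], 1], [[0, 0, 0], [-0.29, 0.02, -0.27], 1], [[0, 0, 0], [-0.34, 0.03, -0.33], 1], [[0, 0, 0], [-0.39, 0.03, -0.39], 1], [[0, 0, 0], [-0.44, 0.03, -0.45], 1]])

```text
time: 30.2
tool_pos: [0.5259, 0.0261, 0.2181]
tcp_rot: [2.304, 2.135, 0.002]
wrist_force: [1.1, 1.5, 4.1]
width: 0.002
```

move_arm(deltas=[[[0, 0, 0], [-0.04, 0, -0.07], 1], [[0, 0, 0], [-0.08, 0, -0.14], 1], [[0, 0, 0], [-0.12, 0.01, -0.21], 1], [[0, 0, 0], [-0.15, 0.01, -0.28], 1], [[0, 0, 0], [-0.18, 0.01, -0.35], 1], [[0, 0, 0], [-0.2, 0.02, -0.42], 1], [[0, 0, 0], [-0.23, 0.02, -0.49], 1]])

```text
time: 31.08
tool_pos: [0.503, 0.0277, 0.1681]
tcp_rot: [2.304, 2.135, 0.0]
wrist_force: [0.8, -0.6, 3.1]
width: 0.002
```

Now the last ~15°, slowly (about 5 mm per row ≈ 0.22 rad/s).

move_arm(deltas=[[[0, 0, 0], [-0.02, 0, -0.05], 1], [[0, 0, 0], [-0.03, 0, -0.1], 1], [[0, 0, 0], [-0.05, 0, -0.15], 1], [[0, 0, 0], [-0.06, 0, -0.2], 1], [[0, 0, 0], [-0.07, 0, -0.25], 1], [[0, 0, 0], [-0.08, 0, -0.3], 1], [[0, 0, 0], [-0.08, 0, -0.34], 1], [[0, 0, 0], [-0.08, 0, -0.37], 1], [[0, 0, 0], [-0.08, 0, -0.4], 1]])

```text
time: 32.2
tool_pos: [0.4939, 0.0278, 0.128]
tcp_rot: [-2.303, -2.134, 0.002]
wrist_force: [-1.6, -0.4, 2.6]
width: 0.002
```

move_arm(deltas=[[[0, 0, 0], [0, 0, -0.02], 1], [[0, 0, 0], [0, 0, -0.03], 1]])

```text
time: 32.45
tool_pos: [0.4941, 0.0278, 0.127]
tcp_rot: [-2.303, -2.134, 0.003]
wrist_force: [-8.1, -0.5, 16.7]
width: 0.003
```

move_arm(deltas=[[[0, 0, 0], [0, 0, 0.3], 1], [[0, 0, 0], [-0.3, 0.3, 0.8], 0], [[0, 0, 0], [-0.3, 0.5, 1], -0.1], [[0, 0, 0], [-0.3, 0.5, 1], -0.1]])

```text
time: 32.95
tool_pos: [0.4662, 0.0787, 0.2279]
tcp_rot: [2.3, 2.135, 0.006]
wrist_force: [0.8, 0.3, 0.4]
width: 0.55
```

```bash
python3 - <<'E'
from h import *
A=[]
for n,b in(("top",(130,220,270,420)),("side",(160,340,300,430))):
    im,d=read_camera(n); np.savez(n+"6.npz",im=im,d=d); P=pts(n,d)
    h=cv2.cvtColor(im,cv2.COLOR_RGB2HSV)
    c,s=np.cos(YAW),np.sin(YAW); e=P[...,:2]-O; ux=c*e[...,0]+s*e[...,1]; uy=-s*e[...,0]+c*e[...,1]
    lid=(abs(ux)<.08)&(abs(uy)<.12)&(P[...,2]>.1)&(P[...,2]<.15); print("lid z",np.median(P[...,2][lid&(ux<-.05)]),np.median(P[...,2][lid&(ux>.05)]))
    dk=(ux>-.1)&(ux<.1)&(uy<-.14)&(uy>-.3)&(P[...,2]>.152)&(P[...,2]<.17)
    N,l,st,ce=cv2.connectedComponentsWithStats(dk.astype(np.uint8))
    for i in range(1,N):
        if st[i,4]>12:
            v,u=np.nonzero(l==i); w=np.array([ray(n,a,q,.163)[:2] for a,q in zip(u,v)],np.float32)
            r=cv2.minAreaRect(w*1000); print(n,st[i,4],np.round(r[0]),np.round(r[1]),round(r[2],1),im[l==i].mean(0).round(),P[l==i].mean(0).round(4))
    A.append(im[b[0]:b[1],b[2]:b[3]])
a=cv2.resize(A[0],None,fx=3,fy=3); b=cv2.resize(A[1],None,fx=2.5,fy=2.5); a=np.pad(a,((0,b.shape[0]-a.shape[0]),(0,0),(0,0)))
save("c9.png",np.hstack([a,b])); s=status.read_state(); print(s['tool_pos'],s['tcp_rot'],s['q'])
E
```

```text
lid z 0.12654323126791 0.12647514017067504
top 87 [ 530. -232.] [17. 55.] 85.1 [50. 50. 51.] [ 0.5306 -0.2328  0.1617]
top 85 [ 502. -153.] [17. 54.] 89.7 [120.  47.  44.] [ 0.5017 -0.1546  0.1617]
lid z 0.1266882776532314 0.12682471903607329
side 192 [ 504. -163.] [21. 55.] 84.8 [113.  40.  36.] [ 0.5043 -0.16    0.1609]
side 221 [ 534. -240.] [21. 54.] 84.9 [47. 46. 44.] [ 0.5337 -0.2379  0.1613]
[0.46454432 0.07745892 0.22490207] [ 2.30357050e+00  2.13607380e+00 -1.56038182e-03] [ 1.12795153e-01 -1.24893045e-01  2.03020062e+00 -6.71539113e-04
  1.23705158e+00  1.88434618e-01]
```

View pics/c9.png

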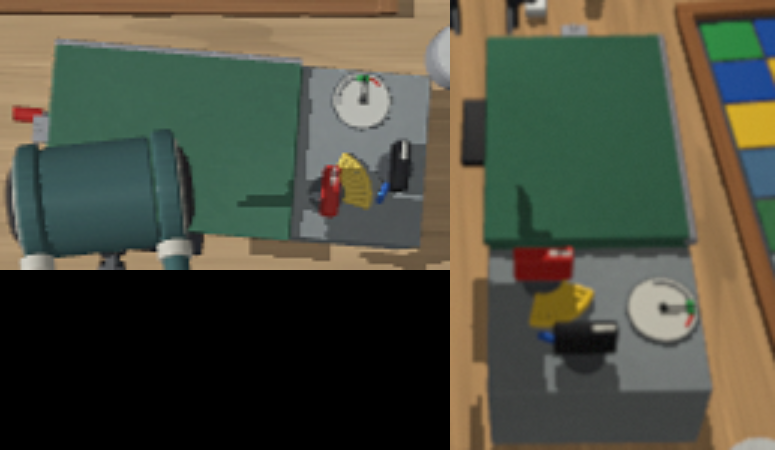

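move_arm(deltas=[[[0, 0, 0.1], [0.1, -0.2, 0], 0.2], [[0, 0, 0.2], [0.2, -0.4, 0], 0.2], [[0, 0, 0.3], [0.3, -0.7, 0], 0.2], [[0, 0, 0.4], [0.38, -1, 0], 0.2], [[0, 0, 0.5], [0.38, -1, 0], 0.2], [[0, 0, 0.5], [0.38, -1, 0], 0.2]])

```text
time: 33.8
tool_pos: [0.5018, -0.0234, 0.2234]
tcp_rot: [-1.315, -2.849, 0.003]
wrist_force: [0.5, -0.3, -0.1]
width: 0.401
```

move_arm(deltas=[[[0, 0, 0.1], [0, -0.3, 0], 0.2], [[0, 0, 0.2], [0, -0.6, 0], 0.2], [[0, 0, 0.3], [0, -1, 0], 0.2], [[0, 0, 0.4], [0, -1, 0], 0.2], [[0, 0, 0.5], [0, -1, 0], 0.2], [[0, 0, 0.5], [0, -1, 0], 0.2]])

```text
time: 34.55
tool_pos: [0.5022, -0.1222, 0.2245]
tcp_rot: [-0.126, -3.137, -0.001]
wrist_force: [-0.0, -0.1, 0.0]
width: 0.399
```

move_arm(deltas=[[[0, 0, 0], [0, -0.32, 0], 0.2], [[0, 0, 0], [0, -0.32, -0.1], 0.2], [[0, 0, 0], [0, -0.32, -0.3], 0.2], [[0, 0, 0], [0, -0.32, -0.3], 0.2]])

```text
time: 35.05
tool_pos: [0.5009, -0.153, 0.193]
tcp_rot: [-0.123, -3.134, -0.003]
wrist_force: [-0.7, 0.2, -0.0]
width: 0.403
```

move_arm(deltas=[[[0, 0, 0], [0.01, 0, -0.2], 0.2], [[0, 0, 0], [0.01, 0, -0.4], 0.2], [[0, 0, 0], [0.01, 0, -0.58], 0.2], [[0, 0, 0], [0.01, 0, -0.58], 0.2]])

```text
time: 35.55
tool_pos: [0.5026, -0.1534, 0.136]
tcp_rot: [-0.12, -3.136, -0.002]
wrist_force: [0.2, 0.7, -0.5]
width: 0.4
```

move_arm(deltas=[[[0, 0, 0], [0, 0, 0], 0.7], [[0, 0, 0], [0, 0, 0], 0.9], [[0, 0, 0], [0, 0, 0], 0.9], [[0, 0, 0], [0, 0, 0], 0.9]], grip_force=30)

```text
time: 36.05
tool_pos: [0.5041, -0.1559, 0.1384]
tcp_rot: [0.12, 3.138, -0.005]
wrist_force: [-0.9, -5.6, -2.6]
width: 0.18
```

move_arm(deltas=[[[0, 0, -0.08], [0, -0.02, 0], 0.9], [[0, 0, -0.16], [0, -0.02, 0], 0.9], [[0, 0, -0.24], [0, -0.02, 0], 0.9], [[0, 0, -0.32], [0, -0.02, 0], 0.9], [[0, 0, -0.4], [0, -0.02, 0], 0.9], [[0, 0, -0.4], [0, -0.02, 0], 0.9]])

```text
time: 36.8
tool_pos: [0.5039, -0.1564, 0.1384]
tcp_rot: [1.082, 2.949, -0.0]
wrist_force: [-2.5, -0.6, -0.6]
width: 0.173
```

move_arm(deltas=[[[0, 0, -0.08], [0.01, 0, 0], 0.9], [[0, 0, -0.16], [0.01, 0, 0], 0.9], [[0, 0, -0.24], [0.01, 0, 0], 0.9], [[0, 0, -0.32], [0.01, 0, 0], 0.9], [[0, 0, -0.4], [0.01, 0, 0], 0.9], [[0, 0, -0.46], [0.01, 0, 0], 0.9], [[0, 0, -0.5], [0.01, 0, 0], 0.9], [[0, 0, -0.5], [0.01, 0, 0], 0.9]])

```text
time: 37.8
tool_pos: [0.5036, -0.1567, 0.1383]
tcp_rot: [-2.126, -2.311, 0.004]
wrist_force: [-6.9, -1.0, 2.6]
width: 0.18
```

```bash
python3 -c "
from h import *
s=status.read_state();print(s['torque'],s['wrist_force'],s['tcp_rot'])"
```

```text
[-0.26539442  0.7567622  -0.00962434] [-6.94989862 -1.03220653  2.56079268] [-2.12622173 -2.31102932  0.00372223]
```

move_arm(deltas=[[[0, 0, -0.02], [0, 0, 0], 0.9], [[0, 0, -0.04], [0, 0, 0], 0.9], [[0, 0, -0.04], [0, 0, 0], 0.9]])

```text
time: 38.17
tool_pos: [0.5035, -0.1569, 0.1384]
tcp_rot: [-2.195, -2.246, 0.005]
wrist_force: [-5.7, -1.8, 3.2]
width: 0.182
```

```bash
python3 -c "
from h import *
s=status.read_state();print(s['torque'],s['wrist_force'],s['tcp_rot'])"
```

```text
[-0.37474432  0.8970906   0.71900244] [-5.68544035 -1.76486365  3.18565497] [-2.19527146 -2.24611446  0.00501312]
```

move_arm(deltas=[[[0, 0, 0], [0, 0, 0], 0.3], [[0, 0, 0], [0, 0, 0], 0.2], [[0, 0, 0], [0, 0, 0], 0.2], [[0, 0, 0], [0, 0, 0.3], 0.2], [[0, 0, 0], [0, 0, 0.6], 0.2], [[0, 0, 0], [0, 0, 0.7], 0.2]])

```text
time: 38.92
tool_pos: [0.5064, -0.1566, 0.21]
tcp_rot: [2.198, 2.239, 0.003]
wrist_force: [0.2, -0.5, -0.7]
width: 0.399
```

move_arm(deltas=[[[0, 0, 0.1], [0.1, -0.3, 0], 0.2], [[0, 0, 0.2], [0.28, -0.6, 0], 0.2], [[0, 0, 0.3], [0.28, -0.77, 0], 0.2], [[0, 0, 0.4], [0.28, -0.77, 0], 0.2], [[0, 0, 0.5], [0.28, -0.77, 0], 0.2], [[0, 0, 0.6], [0.28, -0.77, 0], 0.2], [[0, 0, 0.7], [0.28, -0.77, 0], 0.2], [[0, 0, 0.8], [0.28, -0.77, 0], 0.2], [[0, 0, 0.93], [0.28, -0.77, 0], 0.2], [[0, 0, 0.93], [0.28, -0.77, 0], 0.2], [[0, 0, 0.93], [0.28, -0.77, 0], 0.2]])

```text
time: 40.3
tool_pos: [0.5326, -0.2331, 0.2071]
tcp_rot: [-0.148, -3.137, -0.001]
wrist_force: [-0.0, -0.6, -1.4]
width: 0.398
```

```bash
python3 - <<'E'
from h import *
im,d=read_camera("side"); save("c10.png",cv2.resize(im[220:330,300:430],None,fx=4,fy=4,interpolation=cv2.INTER_CUBIC)); s=status.read_state(); print(s['tool_pos'],s['tcp_rot'])
E
```

```text
[ 0.53271646 -0.233103    0.20723236] [-1.47872810e-01 -3.13758543e+00 -4.11710768e-04]
```

View pics/c10.png

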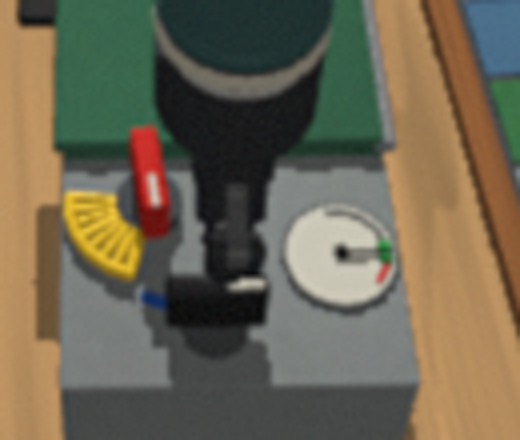

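move_arm(deltas=[[[0, 0, 0], [0, 0, -0.3], 0.2], [[0, 0, 0], [0, 0, -0.5], 0.2], [[0, 0, 0], [0, 0, -0.7], 0.2], [[0, 0, 0], [0, 0, -0.7], 0.2]])

```text
time: 40.85
tool_pos: [0.5312, -0.2324, 0.1351]
tcp_rot: [-0.145, -3.134, -0.003]
wrist_force: [0.5, 0.3, -0.6]
width: 0.396
```

move_arm(deltas=[[[0, 0, 0], [0, 0, 0], 0.7], [[0, 0, 0], [0, 0, 0], 0.9], [[0, 0, 0], [0, 0, 0], 0.9], [[0, 0, 0], [0, 0, 0], 0.9]])

```text
time: 41.35
tool_pos: [0.5332, -0.2345, 0.1383]
tcp_rot: [0.144, 3.137, -0.003]
wrist_force: [-0.4, -5.2, -4.1]
width: 0.185
```

Gripped. Turn clockwise 1.2 rad (68.8° = 0.76), checking partway.

move_arm(deltas=[[[0, 0, -0.08], [0, -0.02, 0], 0.9], [[0, 0, -0.16], [0, -0.02, 0], 0.9], [[0, 0, -0.2], [0, -0.02, 0], 0.9], [[0, 0, -0.2], [0, -0.02, 0], 0.9]])

```text
time: 41.85
tool_pos: [0.5331, -0.2348, 0.1382]
tcp_rot: [0.633, 3.077, 0.001]
wrist_force: [-0.4, 0.3, -0.5]
width: 0.182
```

```bash
python3 -c "
from h import *
s=status.read_state();print(s['torque'],s['wrist_force'],s['tcp_rot'])"
```

```text
[ 0.1347308   0.13658034 -0.09038914] [-0.41422316  0.30514048 -0.51980764] [6.33009746e-01 3.07668465e+00 1.22196024e-03]
```

move_arm(deltas=[[[0, 0, -0.08], [0, 0, 0], 0.9], [[0, 0, -0.16], [0, 0, 0], 0.9], [[0, 0, -0.24], [0, 0, 0], 0.9], [[0, 0, -0.32], [0, 0, 0], 0.9], [[0, 0, -0.4], [0, 0, 0], 0.9], [[0, 0, -0.48], [0, 0, 0], 0.9], [[0, 0, -0.54], [0, 0, 0], 0.9], [[0, 0, -0.57], [0, 0, 0], 0.9], [[0, 0, -0.57], [0, 0, 0], 0.9]])

```text
time: 42.98
tool_pos: [0.5327, -0.2353, 0.1382]
tcp_rot: [-1.899, -2.502, 0.001]
wrist_force: [-2.4, -0.1, 1.0]
width: 0.184
```

```bash
python3 -c "
from h import *
s=status.read_state();print(s['torque'],s['wrist_force'],s['tcp_rot'])"
```

```text
[-0.0548268   0.40209366  0.64021025] [-2.37796182 -0.13212222  1.04746234] [-1.89919167e+00 -2.50249015e+00  9.38294343e-04]
```

move_arm(deltas=[[[0, 0, 0], [0, 0, 0], 0.3], [[0, 0, 0], [0, 0, 0], 0.2], [[0, 0, 0], [0, 0, 0], 0.2], [[0, 0, 0], [0, 0, 0.3], 0.2], [[0, 0, 0], [0, 0, 0.6], 0.2], [[0, 0, 0], [0, 0, 1], 0.2]])

```text
time: 43.72
tool_pos: [0.5323, -0.2348, 0.2376]
tcp_rot: [-1.902, -2.498, 0.0]
wrist_force: [0.3, -0.5, 0.8]
width: 0.4
```

move_arm(deltas=[[[0, 0, 0], [-0.4, -0.3, 0.2], 0.2], [[0, 0, 0], [-0.8, -0.6, 0.2], 0.2], [[0, 0, 0], [-1, -1, 0.2], 0.2]])

```text
time: 44.1
tool_pos: [0.4317, -0.3356, 0.2586]
tcp_rot: [1.901, 2.499, 0.0]
wrist_force: [1.0, -1.1, -0.3]
width: 0.397
```

move_arm(deltas=[[[0, 0, 0], [0, -0.5, 0], 0.2], [[0, 0, 0], [0, -1, 0], 0.2], [[0, 0, 0], [0, -1, 0], 0.2], [[0, 0, 0], [0, -1, 0], 0.2], [[0, 0, 0], [0, -1, 0], 0.2]])

```text
time: 44.72
tool_pos: [0.433, -0.4341, 0.2577]
tcp_rot: [-1.902, -2.5, -0.001]
wrist_force: [-0.2, -0.0, -0.0]
width: 0.402
```

```bash
python3 - <<'E'
from h import *
A=[]
for n,b in(("top",(120,270,180,460)),("side",(80,400,220,450))):
    im,d=read_camera(n); P=pts(n,d); A.append(im[b[0]:b[1],b[2]:b[3]])
    c,s=np.cos(YAW),np.sin(YAW); e=P[...,:2]-O; ux=c*e[...,0]+s*e[...,1]; uy=-s*e[...,0]+c*e[...,1]
    lid=(abs(uy)<.12)&(P[...,2]>.1)&(P[...,2]<.15)
    print("lid z",[np.median(P[...,2][lid&(abs(ux-x)<.02)]).round(4) for x in(-.08,0,.08)])
    dk=(abs(ux)<.1)&(uy<-.14)&(uy>-.3)&(P[...,2]>.152)&(P[...,2]<.17)
    N,l,st,ce=cv2.connectedComponentsWithStats(dk.astype(np.uint8))
    for i in range(1,N):
        if st[i,4]>12:
            v,u=np.nonzero(l==i); w=np.array([ray(n,a,q,.163)[:2] for a,q in zip(u,v)],np.float32); r=cv2.minAreaRect(w*1000); print(n,np.round(r[0]),np.round(r[1]),round(r[2],1))
a=cv2.resize(A[0],None,fx=1.55,fy=1.55); b=cv2.resize(A[1],None,fx=1.55,fy=1.55); a=np.pad(a,((0,b.shape[0]-a.shape[0]),(0,0),(0,0)))
save("c11.png",np.hstack([a,b])); print(a.shape,b.shape)
E
```

```text
lid z [np.float64(0.1266), np.float64(0.1265), np.float64(0.1262)]
top [ 531. -233.] [16. 56.] 17.0
top [ 502. -155.] [13. 53.] 0.3
lid z [np.float64(0.1265), np.float64(0.1267), np.float64(0.1268)]
side [ 533. -239.] [17. 59.] 16.7
(496, 434, 3) (496, 356, 3)
```

View pics/c11.png

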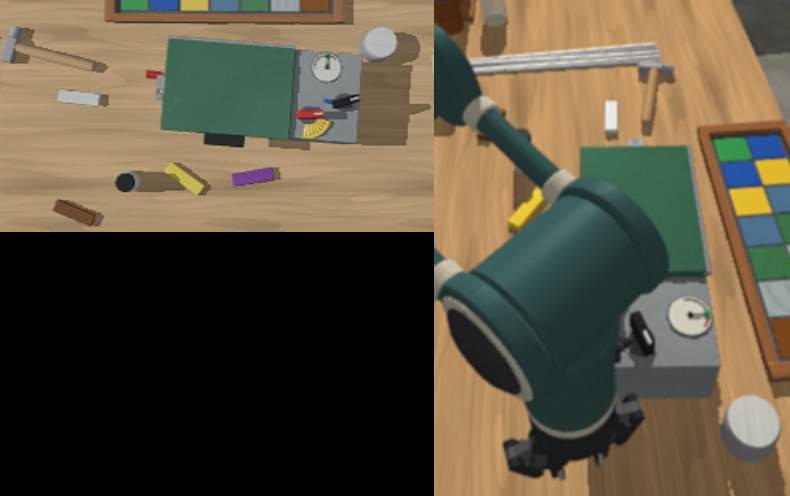

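```bash
python3 -c "
from h import *
print(order.finish_job())"
```

```text
the job is handed in; nothing more can be done
None
```

The remelter is ready to run, and I handed the job in at about 45 s of robot time.

- **Loading:** I put two large bars and the one small bar into the pan, 1.0 kg in all. The needle rests in the middle of the green band.
- **Lid:** I broke the stay by pressing the knuckle with up to 20 N, then lowered the lid slowly. Both cameras put the top of the lid level, at about 126.5 mm.
- **Switches:** I turned the isolator first, then the selector, each until I felt its stop. In the last picture they measured about 1.47 rad and 1.19 rad. The isolator figure comes from the top view alone, because the arm hid it from the side camera.
- **Bystanders:** The jar, tin, hammer and look-alikes look undisturbed in the last pictures, and the gripper is clear of everything.

**Mishap:** while I carried the first bar, it struck the deck edge or the selector, and the wrist force read 59 N (limit 120 N). The bar tilted in the grip. The pictures showed no movement of the unit or the handles, and the bar lay flat once placed.

**Check that disagreed:** my automatic needle reading was unreliable, so I judged the needle by eye from corrected views of the dial.

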